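Index the mitre arm to its next notch

TASK

Set the mitre fixture to its next angle: pull the spring index ring up until its pin is clear, swing the arm counter-clockwise (seen from above) to the next notch and let the ring go so that the pin drops fully home there. Feel for the notch and be gentle: do not force the pin sideways against the notch, and leave the workpiece on the deck and the tools around undisturbed.

Things in the scene. Friction and masses are not known exactly. Their poses are not given: they have to be found in the camera images.
- ring (a point): Centre of the upright steel pull ring over the index pin: 40 mm across, 22 mm hole, round bar 9 mm thick. Its x axis points level from the ring to the pivot, z up; the 9 mm thickness lies along its y axis. 83.5 mm above the bench with the pin home; rises with the pin. A round boss 24 mm across on the arm ends 60 mm above the bench under it.
- ring_lift (a joint): How far ring and pin are pulled up (m): 0 home in a notch, stop at 0.018. A spring always pulls down (about 4.5 N at 0, 10 N at the stop). The pin clears the notch above about 0.011; on the flat between notches it rests at 0.0105 to 0.011.
- swing_arm (a joint): Swing of the arm about its upright pivot (rad): about 0 in the starting notch, growing counter-clockwise seen from above (the ring moves to the robot's right). Limits -0.08 and 1.02. Slightly stiff (about 1 N at the ring); stays where it is left.
- pivot (a point): Pivot axis of the swing arm, 45 mm above the bench, hidden under the plywood deck; the ring's centre is 165 mm from it. The point's -x is the front of the bolted-down fixture: grey base plate 320 x 380 x 18 mm; deck top 72 mm high, starting 75 mm in front of the pivot; fence up to 127 mm; two joined steel posts, 200 mm high, on the arm's rear end.
- index_pin: Steel index pin under the ring, 10 mm thick, 1.7 mm chamfer at the tip; origin on its axis 83.5 mm under the ring's centre. Home, it stands 11 mm deep in a notch. It slides easily on the flat between notches and, if the ring is free to fall, snaps down by itself over a notch, whose side then stops the arm; push it there with no more than some 15 N.
- arc (a point): Point at the front of the flat steel index arc, 36 mm above the bench, 165 mm in front of the pivot. Arc 26 mm wide with radial notches 12 mm wide (1 mm play each side of the pin). Its far part is set by hand: the next notch lies anywhere from 20 to 32 degrees (0.35 to 0.56 rad) of swing from the starting one, a further one 22 degrees beyond it.
- workpiece: Bystander: a loose pale softwood batten, 250 x 38 x 40 mm, lying along the fence on the deck; origin at the centre of its underside, long side along its y.
- mallet: Bystander: a wooden mallet lying on the bench, about 270 mm long, 55 mm high; origin under its middle.
- try_square: Bystander: a try square lying flat, dark stock 120 mm, steel blade 180 mm, 18 mm high; origin under the middle of the stock.
- chisel: Bystander: a chisel lying flat, 240 mm long, 28 mm high; origin under its ferrule.
- tape_measure: Bystander: a tape measure, 65 x 34 x 62 mm; origin under its centre.
- pencil: Bystander: a flat carpenter's pencil, 165 x 15 x 9 mm; origin under its centre.
- offcut: Bystander: a loose softwood offcut, 90 x 60 x 28 mm; origin under its centre.
- glue: Bystander: a glue bottle, 60 mm across, 150 mm tall; origin under its centre.

How it is judged:
On the way, in this order (a step that is already met when the one before it is completed fails the run):
1. the ring is pulled up and its pin is out of the first notch, the arm not yet swung (value of joint ring_lift above 0.01 m and value of joint swing_arm below 0.15 rad), for 0.1 s.
2. the arm is swung to the next notch and the pin has dropped home in it (value of joint ring_lift below 0.003 m and value of joint swing_arm between 0.31 and 0.6 rad), for 0.2 s.
At the end, for the whole second after the job is handed in: The pin is home (ring_lift under 3 mm) in the next notch (swing_arm between 0.31 and 0.60 rad), the arm is at rest, the ring is released (all of step 2 and velocity of joint swing_arm between -0.05 and 0.05 rad/s); the robot touches nothing.
It fails at once if the pin's shank is pressed sideways against the wall of a notch with more than 30 N (contact force between index_pin and anything else above 30 N).
It fails at once if the workpiece is shifted by more than 15 mm or another bystander by more than 30 mm (distance of workpiece from where it was at the start of the episode above 0.015 m or distance of any of mallet, try_square, chisel, tape_measure, pencil, offcut, glue from where it was at the start of the episode above 0.03 m).
It also fails if it takes over 48 s, if anything falls off the work surface, if the arm or the gripper's body presses on something with over 40 N, if the wrist force passes 120 N, or if a joint passes its speed limit or range.

ROBOT

A 7-joint arm with a two-finger parallel gripper is mounted at the origin on the work surface. World frame = base frame: x ahead of the robot, y to its left, z up, the work surface at z = 0. Lengths are in m, angles in rad, forces in N, time in s.
With the tool pointing down it reaches from about 0.425 to 0.8 m from the base axis. Payload 8.3 kg.
Tool frame: the origin (TCP) lies midway between the tips of the shut fingers; the grasp point (between the pads) lies 19 mm behind it (manip.pinch_z is the distance from the TCP to the grasp point, in m); x points along the fingers, y is the direction in which the jaws open and shut, and the axes are right-handed (so a half turn about x gives the same grasp; the last joint's range is limited). The gripper opens to 85 mm and grips with 20 to 120 N. Pads are 22 mm wide; open, the fingers measure 114 mm over their backs; the gripper's body (76 mm by 85 mm) begins 54 mm behind the grasp point. The pads swing forward as they close: fully open they stand 13 mm farther back than shut.
Start: joints at [1.239, 0.383, 0.016, 1.37, -0.006, 1.388, -0.046], TCP at [0.166, -0.603, 0.231] pointing down, gripper open.
Joint ranges: [-2.95, 2.95], [-0.25, 2.06], [-1.52, 1.56], [0.18, 2.33], [-1.44, 4.58], [0.02, 2.06], [-3.01, 3.01]. Speed limits (rad/s): [2.39, 2.39, 3.01, 3.01, 3.14, 3.14, 3.14].

INTERFACE

Orientations are given as a rotation vector (axis times angle).
In Python, from rig import manip gives the robot as it stands. Calls block until the motion is done:
- manip.move_ptp(position, orientation): joint-space move of the TCP to a pose.
- manip.move_straight(position, orientation=None, speed=0.15): straight line of the TCP; orientation=None keeps the orientation; speed is the mean speed in m/s.
- manip.move_joints(angles): joint-space move.
- manip.gripper_to(opening): opening from 0.0 (shut) to 1.0 (fully open); the grip force is fixed at half the most; returns when the fingers have stopped.
- manip.hold(seconds).
- manip.ik(position, orientation): joint angles nearest the present ones, or None.
- manip.observe(): the state.
- manip.read_camera(name): name is "scene" or "top"; returns a dict with "img" (480x640x3 uint8, blue, green, red), "K" (3x3 intrinsics, pixels), "world_from_camera" (4x4, takes a point from camera to world coordinates). Camera axes: x right, y down, z forward; pixel columns grow to the right and rows downward; lengths in m; the calibration is good to about 2 mm. A picture is of the moment at which its call begins. There is no depth.
A pose or a line that the arm cannot do raises manip.IKError and nothing moves.
- manip.close_job(): hands the job in, once; it reports no verdict.
Trained networks look in the newest picture that a camera, given by its name, has taken for a name from the list of things; names that differ only in an ending like _2 or _b are one class to them, and where a whole thing is asked for, a point or a joint stands for the part that bears it (a point fixed in the world has none). Each returns a list of dicts, best first, with "p" (0 to 1); they miss things now and then, are a little off and sometimes report something else, mostly with a low value. They report only what shows in the picture. A call takes as long as a camera call.
- manip.recognise(camera, name): "centre" ([column, row] in pixels, amid what is visible of it).
- manip.outline_of(camera, name): "mask" (480x640 bool, what is visible of it) and "centre" ([column, row] in pixels, amid what is visible of it).
The state is a dict: "time_s": time; "q": joint angles; "joint_vel": joint speeds; "tau": joint torques, N m; "eef_pos": TCP position; "ee_rot": TCP orientation; "ft_force": force on the tool from outside, world axes, zero at the start; "wrist_torque": the same for the moment, N m; "grip_width": opening from 0.0 (shut) to 1.0 (fully open).
Only numpy, scipy, OpenCV 4.12 (cv2) and the standard library are available. Lean on these libraries where they do the work, as an engineer would, in place of code of your own. Each camera call takes 0.05 s, during which the arm holds its last target. There are 200 camera calls.

## Working session

There is one attempt and no reset: what is moved stays moved. The work goes in short steps, each a Python script; the robot and the scene stay as the last script left them, time stands still between calls to the robot, and variables do not carry over. Pictures are saved under pics/ and viewed, about 8 in all and at most 12, crops included, and the job is handed in when it is done.

```bash
ls; mkdir -p pics; cat > h.py <<'E'
import numpy as np, cv2
from rig import manip
def ray(cam,px):
    K=cam["K"];T=np.array(cam["world_from_camera"])
    d=T[:3,:3]@np.linalg.solve(np.array(K),[px[0],px[1],1.]);return T[:3,3],d
def at_z(cam,px,z):
    o,d=ray(cam,px);return o+d*(z-o[2])/d[2]
def proj(cam,p):
    T=np.linalg.inv(np.array(cam["world_from_camera"]));c=T[:3,:3]@np.array(p)+T[:3,3];u=np.array(cam["K"])@c;return u[:2]/u[2]
def tri(c1,p1,c2,p2):
    o1,d1=ray(c1,p1);o2,d2=ray(c2,p2);d1=d1/np.linalg.norm(d1);d2=d2/np.linalg.norm(d2)
    s=np.linalg.lstsq(np.c_[d1,-d2],o2-o1,rcond=None)[0];a=o1+s[0]*d1;b=o2+s[1]*d2
    return (a+b)/2,np.linalg.norm(a-b)
E
python3 - <<'E'
from h import *
C={}
for n in("scene","top"):
    C[n]=manip.read_camera(n);cv2.imwrite(f"pics/{n}0.png",C[n]["img"])
    print(n,np.round(np.array(C[n]["world_from_camera"])[:3,3],3))
    for t in("ring","swing_arm","workpiece","index_pin","arc","pivot"):
        print(t,[(np.round(r["centre"]).tolist(),round(r["p"],2)) for r in manip.recognise(n,t)][:3])
r=[manip.recognise(n,"ring") for n in C]
if all(r): print(tri(C["scene"],r[0][0]["centre"],C["top"],r[1][0]["centre"]), at_z(C["top"],r[1][0]["centre"],.0835))
print(manip.observe(),manip.pinch_z)
E
```

```text
pics
scene [ 1.572 -0.134  1.125]
ring [([504.0, 268.0], 0.51)]
swing_arm []
workpiece [([286.0, 279.0], 0.86)]
index_pin []
arc []
pivot [([275.0, 292.0], 0.58)]
top [0.322 0.023 1.22 ]
ring [([347.0, 275.0], 0.58)]
swing_arm [([355.0, 246.0], 0.79)]
workpiece [([356.0, 197.0], 0.96), ([358.0, 233.0], 0.71)]
index_pin []
arc [([358.0, 232.0], 0.95)]
pivot [([362.0, 231.0], 0.77)]
(array([0.59250687, 0.18500764, 0.17709952]), np.float64(0.5541463803090463)) [ 0.45094046 -0.05277215  0.0835    ]
{'time_s': 0.8, 'q': array([ 1.23910927,  0.38340484,  0.01641205,  1.3700972 , -0.00630747,
        1.3882116 , -0.04647726]), 'joint_vel': array([-1.09271656e-03,  2.49079477e-03,  9.12780451e-05,  1.44685938e-03,
        6.52431667e-04, -6.78188557e-04, -1.43641551e-03]), 'tau': array([ 3.31082883e-04, -6.27275777e+01,  8.43206607e-01, -3.72067130e+01,
        1.65157981e-02,  2.88144794e-03,  2.97376698e-05]), 'eef_pos': array([ 0.16601171, -0.60252752,  0.2312777 ]), 'ee_rot': array([ 2.07783121,  0.28107806, -2.07772724]), 'ft_force': array([ 0.08453597,  0.32513765, -0.30690335]), 'wrist_torque': array([ 3.11039218e-02,  8.59558511e-05, -4.28453230e-02]), 'grip_width': 0.9996973105705995} 0.0187
```

View pics/top0.png

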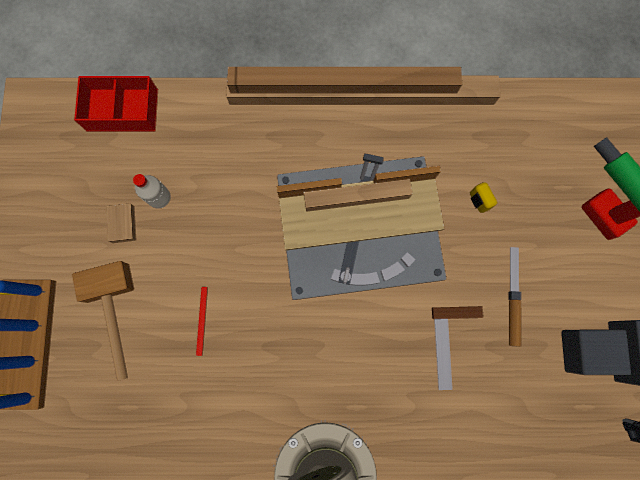

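View pics/scene0.png

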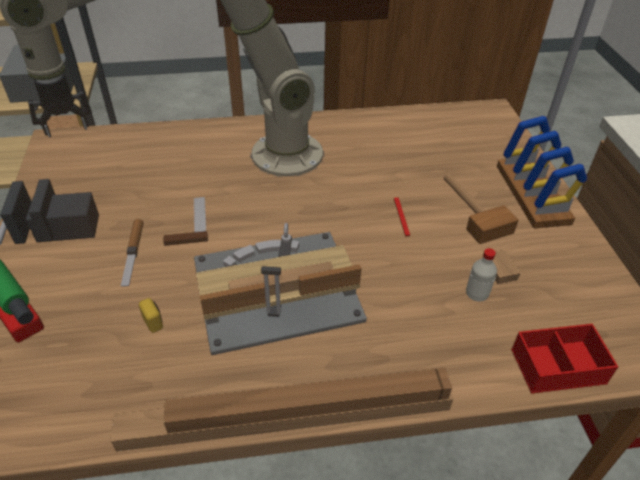

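Top: fixture with its front towards the robot, ring near (347,273), arc (335–412, 258–283). Scene: ring near (287,232); the network's scene hit at (504,268) is false. I'll enlarge both.

```bash
python3 - <<'E'
from h import *
a=cv2.imread("pics/top0.png")[235:305,325:425];b=cv2.imread("pics/scene0.png")[215:275,260:320]
a=cv2.resize(a,None,fx=8,fy=8,interpolation=cv2.INTER_CUBIC);b=cv2.resize(b,None,fx=9,fy=9,interpolation=cv2.INTER_CUBIC)
cv2.imwrite("pics/topc.png",a);cv2.imwrite("pics/scenec.png",b)
E
```

```text
(no output)
```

View pics/topc.png

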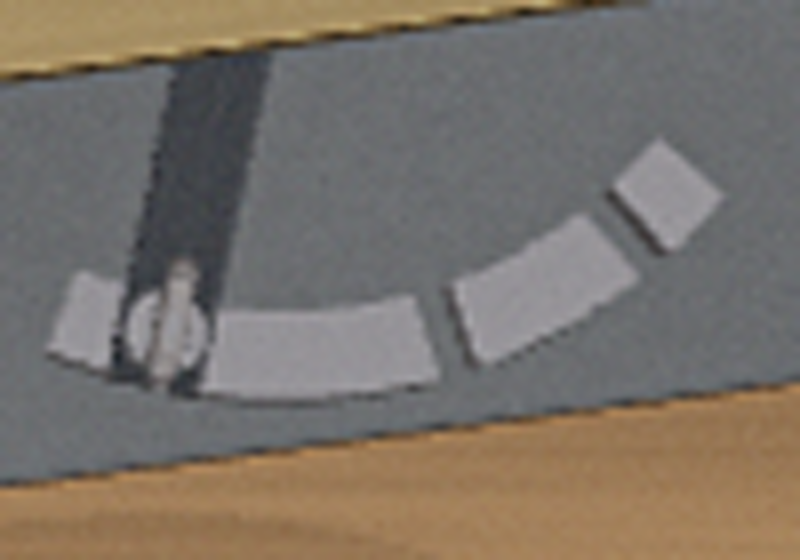

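View pics/scenec.png

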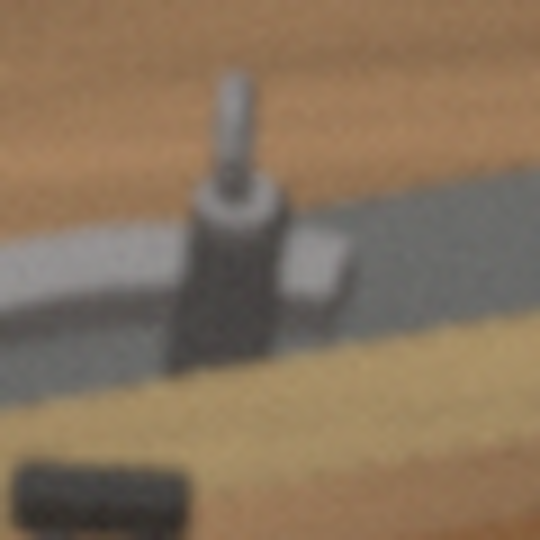

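```bash
cat >> h.py <<'E'
E
python3 - <<'E'
from h import *
from scipy.optimize import least_squares
t=manip.read_camera("top");s=manip.read_camera("scene")
def tp(x,y):return np.array([325+(x+.5)/8-.5,235+(y+.5)/8-.5])
def sp(x,y):return np.array([260+(x+.5)/9-.5,215+(y+.5)/9-.5])
boss=at_z(t,tp(168,328),.06);bs=at_z(s,sp(236,200),.06)
rs=at_z(s,sp(234,70),.1035)
print("boss",boss,bs,"ringtop scene",rs,"tri",tri(t,tp(170,327),s,sp(235,132)))
n1=at_z(t,tp(449,331),.036);n2=at_z(t,tp(627,231),.036)
print("notches",n1,n2,[np.linalg.norm(at_z(t,tp(*a),.036)-at_z(t,tp(*b),.036)) for a,b in[((427,337),(471,324)),((436,289),(462,373))]])
B=.5*boss+.5*bs
f=lambda v:[np.hypot(*(p[:2]-v))-.165 for p in(B,n1,n2)]
r=least_squares(f,[.62,-.05]);P=r.x;print("pivot",P,r.fun)
a=[np.degrees(np.arctan2(*(p[:2]-P)[::-1])) for p in(B,n1,n2)];print(a,np.diff(a))
# ring plane in top image from top/bottom ends vs predicted
d=(P-B[:2])/np.linalg.norm(P-B[:2]);c=np.r_[B[:2],.0835]
e=np.r_[d,0]
for th in np.linspace(0,2*np.pi,8,endpoint=False):
    u=proj(t,c+.02*(np.cos(th)*e+np.sin(th)*np.array([0,0,1])));print(np.round((u-[325,235]+.5)*8-.5),end=' ')
E
```

```text
boss [ 0.45275965 -0.05071678  0.06      ] [ 0.45586422 -0.04755548  0.06      ] ringtop scene [ 0.44700385 -0.04606274  0.1035    ] tri (array([ 0.45066753, -0.04828724,  0.08269155]), np.float64(0.003143611425736093))
notches [ 0.45456827 -0.13657243  0.036     ] [ 0.48482982 -0.19099629  0.036     ] [np.float64(0.013867854431102907), np.float64(0.026301923869571038)]
pivot [ 0.61381557 -0.08926582] [-0.00052568  0.00112531 -0.00072458]
[np.float64(165.87798740494864), np.float64(-163.45522029536525), np.float64(-141.7373177882336)] [-329.3332077    21.71790251]
[184. 247.] [182. 260.] [172. 305.] [159. 356.] [151. 381.] [153. 366.] [163. 321.] [176. 272.]
```

```bash
cat >> h.py <<'E'
from scipy.spatial.transform import Rotation as Ro
P=np.array([.6138,-.0893]); RING=np.array([.4512,-.0495])
RAD=np.linalg.norm(RING-P); A0=np.arctan2(*(RING-P)[::-1])
def tang(th): a=A0+th; return np.array([-np.sin(a),np.cos(a),0]) # direction of CCW swing
def pose(th,z,sgn,off=0.):
    a=A0+th; p=np.r_[P+RAD*np.array([np.cos(a),np.sin(a)]),z]+off*tang(th)
    x=np.array([0,0,-1.]);y=sgn*tang(th)
    return p,Ro.from_matrix(np.c_[x,y,np.cross(x,y)]).as_rotvec()
def ft(th): return float(manip.observe()["ft_force"]@tang(th))
E
python3 - <<'E'
from h import *
for s in(1,-1):
    for th in(0,.3,.56):
        for z in (.071,.19):
            q=manip.ik(*pose(th,z,s));print(s,th,z,None if q is None else np.round(q,2))
E
```

```text
1 0 0.071 [ 0.57  0.22 -0.58  2.    0.15  0.96 -1.9 ]
1 0 0.19 [ 0.64  0.08 -0.62  1.85  0.05  1.23 -1.81]
1 0.3 0.071 [ 0.61  0.22 -0.5   1.99  0.13  0.96 -1.47]
1 0.3 0.19 [ 0.65  0.08 -0.52  1.85  0.04  1.23 -1.4 ]
1 0.56 0.071 [ 0.63  0.25 -0.44  1.95  0.13  0.97 -1.12]
1 0.56 0.19 [ 0.66  0.12 -0.45  1.81  0.05  1.23 -1.06]
-1 0 0.071 [ 0.75  0.26 -0.79  1.99  0.22  0.97  1.18]
-1 0 0.19 [ 0.77  0.09 -0.76  1.85  0.07  1.23  1.32]
-1 0.3 0.071 [ 0.78  0.25 -0.7   1.99  0.19  0.97  1.61]
-1 0.3 0.19 [ 0.78  0.09 -0.66  1.84  0.06  1.23  1.73]
-1 0.56 0.071 [ 1.27  0.55 -1.28  1.93  0.59  1.11  1.64]
-1 0.56 0.19 [ 1.33  0.3  -1.27  1.79  0.3   1.28  1.88]
```

```bash
python3 - <<'E'
from h import *
manip.gripper_to(.4)
manip.move_ptp(*pose(0,.2,1))
manip.move_straight(pose(0,.125,1)[0])
manip.hold(.2);o=manip.observe();print(o["time_s"],o["eef_pos"],pose(0,.125,1)[0],o["grip_width"],o["ft_force"])
im=[]
for n,(x,y) in(("scene",(240,180)),("top",(310,220))):
    c=manip.read_camera(n);im.append(cv2.resize(c["img"][y:y+100,x:x+100],None,fx=4,fy=4,interpolation=cv2.INTER_CUBIC))
cv2.imwrite("pics/app.png",np.hstack(im))
E
```

```text
4.525 [ 0.45195861 -0.04962437  0.12602066] [ 0.4512 -0.0495  0.125 ] 0.3998231523717436 [ 0.3028658   0.09847205 -0.6774498 ]
```

View pics/app.png

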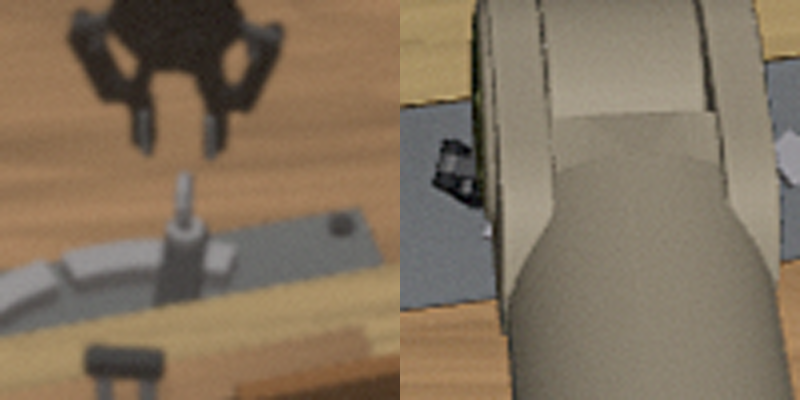

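Fingers (crop x 145/213, mid 179) straddle the ring (x 184), so they sit about 2 mm too far toward the robot's right. I'll descend and centre by touch.

```bash
python3 - <<'E'
from h import *
z=.072
manip.move_straight(pose(0,z,1,-.0015)[0],speed=.06)
manip.hold(.15);print(manip.observe()["ft_force"])
manip.gripper_to(.21);manip.hold(.1)
f0=ft(0);print("f0",f0,manip.observe()["grip_width"],manip.observe()["eef_pos"]-pose(0,z,1,-.0015)[0])
hit={}
for s in(1,-1):
    for k in range(1,10):
        off=-.0015+s*k*.001
        manip.move_straight(pose(0,z,1,off)[0],speed=.02)
        f=ft(0)-f0
        if abs(f)>2: break
    hit[s]=(off,f,(manip.observe()["eef_pos"]-pose(0,z,1)[0])@tang(0));print(s,hit[s])
    manip.move_straight(pose(0,z,1,-.0015)[0],speed=.05)
print(manip.observe()["time_s"])
E
```

```text
[-0.0802073   0.03375296  0.223731  ]
f0 -0.022594848875758813 0.21076641700566706 [ 1.07374267e-05 -8.95921957e-06  2.06626138e-05]
1 (0.0055, -5.17968731623908, np.float64(0.004691787211432075))
-1 (-0.0075, 4.784315367150045, np.float64(-0.006805704195239566))
10.0167
```

```bash
python3 - <<'E'
from h import *
z=.072;off=-.00105
manip.move_straight(pose(0,z,1,off)[0],speed=.03)
for g in(.15,.125,.112,.1):
    manip.gripper_to(g);o=manip.observe();print(g,round(o["grip_width"],3),round(ft(0),2),o["ft_force"].round(2),round(o["time_s"],2))
    if abs(ft(0))>6: break
E
```

```text
0.15 0.149 0.08 [ 0.39 -0.17 -0.96] 10.49
0.125 0.129 -1.74 [0.17 1.75 0.88] 10.71
0.112 0.116 -0.49 [ 0.21  0.45 -0.53] 10.93
0.1 0.1 -0.62 [-0.15  0.67 -0.07] 11.14
```

```bash
python3 - <<'E'
from h import *
z=.072;off=-.00105
for g in(.085,.06,0.0):
    manip.gripper_to(g);o=manip.observe();print(g,round(o["grip_width"],3),o["ft_force"].round(2),round(o["time_s"],2))
    if abs(ft(0))>10: break
else:
    for dz in(.004,.008,.012,.0155):
        manip.move_straight(pose(0,z+dz,1,off)[0],speed=.04);o=manip.observe()
        print(dz,o["eef_pos"][2]-z,o["ft_force"].round(2),round(o["time_s"],2))
c=manip.read_camera("scene");cv2.imwrite("pics/lift.png",cv2.resize(c["img"][190:260,240:340],None,fx=7,fy=7,interpolation=cv2.INTER_CUBIC))
E
```

```text
0.085 0.092 [-0.28  1.57  0.78] 11.36
0.06 0.093 [-0.56  1.8   2.73] 11.57
0.0 0.086 [-0.05  1.44  2.32] 11.79
0.004 0.0037909279514752175 [ 3.53  1.81 -7.23] 12.04
0.008 0.00782043655603358 [ 3.16  2.08 -8.48] 12.29
0.012 0.0117760092601112 [ 3.71  1.25 -9.03] 12.54
0.0155 0.015236988903488083 [ 4.36  2.44 -9.62] 12.79
```

View pics/lift.png

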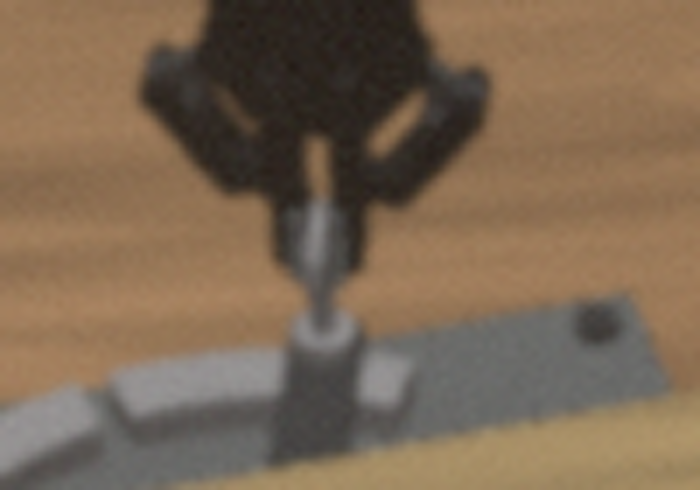

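The ring is up about 15 mm and the pull matches the spring. Now I'll swing along the arc.

```bash
python3 - <<'E'
from h import *
z=.0872;off=-.00105
for th in np.arange(.06,.421,.06):
    manip.move_straight(*pose(th,z,1,off),speed=.05);o=manip.observe()
    a=A0+th;print(round(th,2),"tan",round(ft(th),2),"rad",round(float(o["ft_force"]@[np.cos(a),np.sin(a),0]),2),"z",round(o["ft_force"][2],2),round(o["time_s"],2))
    if np.linalg.norm(o["ft_force"][:2])>15: print("STOP");break
c=manip.read_camera("scene");cv2.imwrite("pics/swung.png",cv2.resize(c["img"][190:270,220:320],None,fx=7,fy=7,interpolation=cv2.INTER_CUBIC))
E
```

```text
0.06 tan -2.06 rad -5.28 z -9.84 13.19
0.12 tan -0.63 rad -5.06 z -9.97 13.54
0.18 tan -1.49 rad -6.29 z -8.84 13.89
0.24 tan -0.48 rad -6.93 z -9.42 14.24
0.3 tan -1.61 rad -8.1 z -8.92 14.59
0.36 tan -1.55 rad -9.03 z -9.49 14.94
0.42 tan -1.06 rad -8.46 z -10.27 15.29
```

View pics/swung.png

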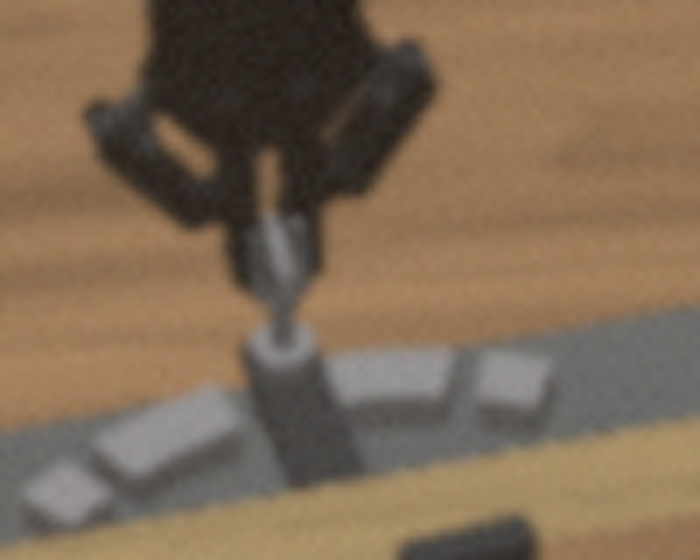

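Arm just short of the next notch (notch at about (250,400), pin below boss at about (285,400)). I'll lower onto the flat, loosen the jaws and push with the ring free to fall, feeling for the stop.

```bash
python3 - <<'E'
from h import *
off=-.00105;th=.42
manip.move_straight(pose(th,.0835,1,off)[0],speed=.03);print("lowered",manip.observe()["ft_force"].round(2))
manip.gripper_to(.2);manip.move_straight(pose(th,.077,1,off)[0],speed=.04);manip.hold(.1)
f0=ft(th);print("f0",f0,manip.observe()["ft_force"].round(2),manip.observe()["time_s"])
L=[]
while th<.62:
    th+=.005
    manip.move_straight(*pose(th,.077,1,off),speed=.015)
    f=ft(th)-f0;L.append((round(th,3),round(f,1)))
    if f<-7: print("STOP");break
print(L);o=manip.observe();print(o["ft_force"].round(2),o["time_s"])
c=manip.read_camera("scene");cv2.imwrite("pics/notch.png",cv2.resize(c["img"][190:270,220:320],None,fx=7,fy=7,interpolation=cv2.INTER_CUBIC))
E
```

```text
lowered [ 8.65  3.15 -8.88]
f0 0.6084153629978234 [ 0.49 -0.53 -0.04] 16.2833
STOP
[(0.425, -0.4), (0.43, -1.3), (0.435, -1.0), (0.44, -0.2), (0.445, -4.6), (0.45, -5.7), (0.455, -6.9), (0.46, -7.4)]
[-1.93  6.53  2.38] 18.2833
```

View pics/notch.png

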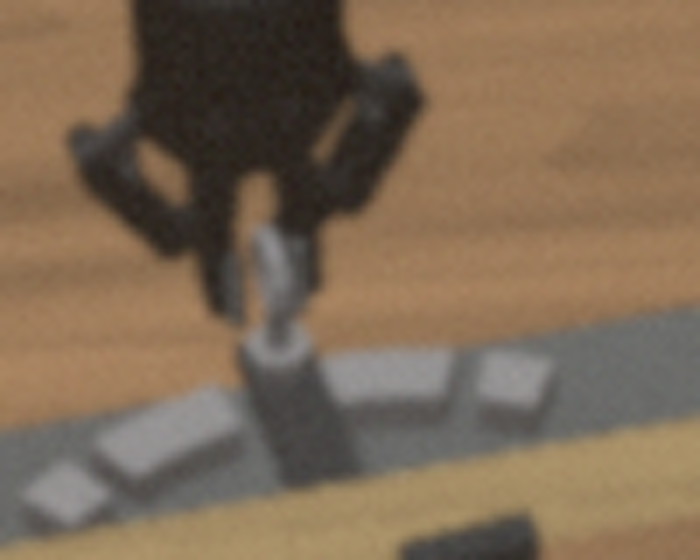

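Ring is still high (about 11 mm), on the flat; the 7 N was drag, with the arm moving about 2 mm. Continue with the stop at 12 N.

```bash
python3 - <<'E'
from h import *
off=-.00105;th=.46;f0=.6
L=[];prev=0
while th<.62:
    th+=.005
    manip.move_straight(*pose(th,.077,1,off),speed=.015)
    f=ft(th)-f0;e=(manip.observe()["eef_pos"]-pose(th,.077,1,off)[0])@tang(th)
    L.append((round(th,3),round(f,1),round(e*1e3,1)))
    if f<-12: print("STOP");break
print(L);o=manip.observe();print(o["ft_force"].round(2),o["time_s"])
c=manip.read_camera("scene");cv2.imwrite("pics/notch2.png",cv2.resize(c["img"][190:270,220:320],None,fx=7,fy=7,interpolation=cv2.INTER_CUBIC))
E
```

```text
STOP
[(0.465, -6.3, np.float64(-1.2)), (0.47, -6.8, np.float64(-1.3)), (0.475, -7.0, np.float64(-1.2)), (0.48, -7.9, np.float64(-1.2)), (0.485, -6.1, np.float64(-1.2)), (0.49, -5.9, np.float64(-1.2)), (0.495, -5.8, np.float64(-1.2)), (0.5, -6.4, np.float64(-1.2)), (0.505, -6.5, np.float64(-1.1)), (0.51, -6.8, np.float64(-1.1)), (0.515, -5.0, np.float64(-1.0)), (0.52, -6.5, np.float64(-0.8)), (0.525, -4.4, np.float64(-0.2)), (0.53, -1.7, np.float64(0.5)), (0.535, -1.4, np.float64(0.8)), (0.54, -0.8, np.float64(0.3)), (0.545, -1.5, np.float64(0.1)), (0.55, -0.8, np.float64(0.0)), (0.555, -2.6, np.float64(-0.3)), (0.56, -4.6, np.float64(-1.0)), (0.565, -7.8, np.float64(-1.7)), (0.57, -9.8, np.float64(-2.4)), (0.575, -12.5, np.float64(-3.2))]
[-5.6  10.66  7.7 ] 24.0833
```

View pics/notch2.png

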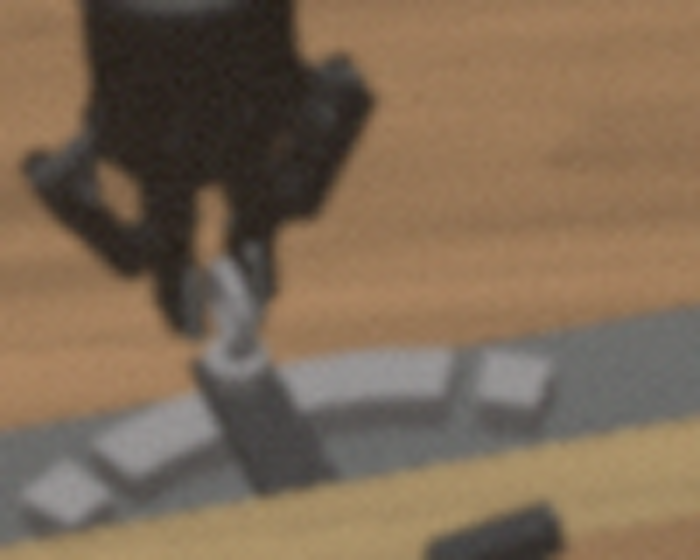

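Pin snapped in around 0.525 and the wall then stopped it (force rose steadily from 0.555); ring now low on the boss. Back off, open, go up, check.

```bash
python3 - <<'E'
from h import *
off=-.00105
manip.move_straight(*pose(.55,.077,1,off),speed=.03);manip.hold(.1);print(manip.observe()["ft_force"].round(2))
manip.gripper_to(.4);print(manip.observe()["ft_force"].round(2))
manip.move_straight(pose(.55,.2,1,off)[0],speed=.1)
p,r=pose(.55,.26,1,off);p[:2]=[.2,-.5];manip.move_ptp(p,r);manip.hold(.3)
print(manip.observe()["ft_force"].round(2),manip.observe()["time_s"])
c=manip.read_camera("scene");t=manip.read_camera("top")
for n in("ring","workpiece"):
  for k in("top","scene"):
    print(n,k,[(np.round(d["centre"],1).tolist(),round(d["p"],2)) for d in manip.recognise(k,n)][:2])
for lift in(0,.011):
  for w in(.53,.54,.55):
    p=pose(w,.1035+lift,1,off)[0];print(lift,w,((proj(c,p)-[250,210]+.5)*8).round(),((proj(t,p)-[335,245]+.5)*8).round())
g=lambda I,x,y:cv2.resize(I[y:y+50,x:x+50],None,fx=8,fy=8,interpolation=cv2.INTER_CUBIC)
cv2.imwrite("pics/end.png",np.hstack([g(c["img"],250,210),g(t["img"],335,245)]));cv2.imwrite("pics/top1.png",t["img"])
E
```

```text
[0.13 1.06 0.58]
[ 0.44 -0.52 -0.67]
[-0.58 -0.37 -0.38] 28.15
ring top [([203.2, 320.3], 0.72), ([107.7, 288.2], 0.41)]
ring scene [([251.7, 231.9], 0.63), ([278.0, 296.2], 0.23)]
workpiece top [([358.3, 197.3], 0.96)]
workpiece scene [([275.9, 279.5], 0.89)]
0 0.53 [ 13. 139.] [400. 230.]
0 0.54 [  8. 141.] [405. 228.]
0 0.55 [  3. 142.] [411. 227.]
0.011 0.53 [ 10. 114.] [405. 225.]
0.011 0.54 [  6. 115.] [411. 224.]
0.011 0.55 [  1. 117.] [416. 222.]
```

View pics/end.png

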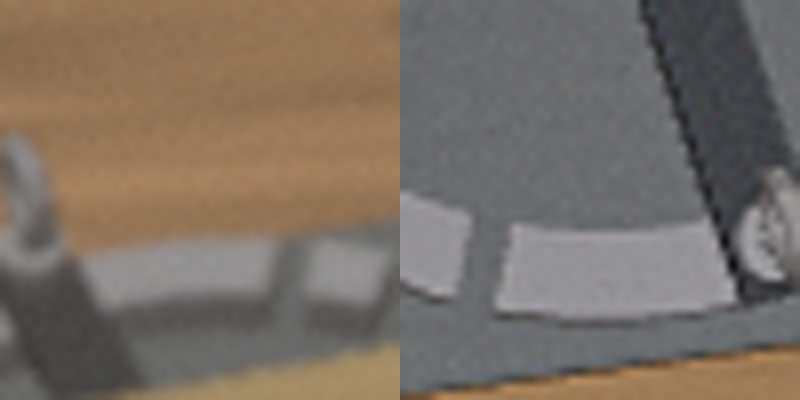

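The ring top sits at crop row about 135. Home predicts about 140 and the flat about 115, so the pin is home in the notch. The arm is clear.

```bash
python3 -c "
from h import *
manip.close_job()"
```

```text
the job is handed in; nothing more can be done
```

The mitre fixture is in its next notch, about 0.53–0.55 rad (31°) from the start, with the pin down and the ring released. The job was handed in at about 28 s of the 48 s allowed, and no verdict was reported.

**What I did:** I gripped the ring after centring on it by touch and lifted it about 15 mm. I swung the arm to 0.42 rad and set the pin on the flat. With the jaws loose, I then pushed the ring along until the pin snapped in. The push against the notch side was stopped at about 12.5 N. I then backed off, opened the gripper and moved the arm clear.

**Last checks:**
- **Pin home:** in the scene picture the ring's top is at crop row about 135. Home predicts about 140 and the flat between notches about 115. That puts it home to within roughly 2 mm.
- **Robot clear:** the wrist force was under 1 N in each direction after I moved away.
- **Workpiece:** its detected centre in the top view was about 2 pixels (about 4 mm) from the first reading, within the 15 mm limit. In the scene view it differed by about 10 pixels sideways. I put that down to network scatter and did not check it further.
- **Ring detection:** the networks' best ring hit in the top view was false, on the pencil. I relied on the pictures, the geometry and the force readings for the ring.
- **Other tools:** I did not measure their positions again at the end.

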